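Lock the acrylic bin with its key

ROBOT

A 6-joint arm with a two-finger parallel gripper is mounted at the origin on the work surface. World frame = base frame: x ahead of the robot, y to its left, z up, the work surface at z = 0. Lengths are in m, angles in rad, forces in N, time in s.
With the tool pointing down it reaches from about 0.35 to 0.725 m from the base axis. Payload 6 kg.
Tool frame: the origin (TCP) lies at the very end of the fingers, on their centre line; the grasp point (between the pads) lies 19 mm behind it; z points along the fingers, x is the direction in which the jaws open and shut, and the axes are right-handed (so a half turn about z gives the same grasp; the last joint's range is limited). The gripper opens to 85 mm and grips with 20 to 120 N. Pads are 22 mm wide; open, the fingers measure 114 mm over their backs; the gripper's body (76 mm by 85 mm) begins 54 mm behind the grasp point. The pads swing forward as they close: fully open they stand 13 mm farther back than shut.
Start: joints at [1.59, 0.04, 0.085, 0, -1.615, -0.334], TCP at [0.186, 0.571, 0.231] pointing down, gripper open.
Joint ranges: [-2.56, 2.56], [-1.29, 2.01], [-1.08, 1.49], [-3.29, 1.98], [-2.81, -0.18], [-2.99, 2.99]. Speed limits (rad/s): [2.57, 2.57, 3.01, 3.14, 3.14, 3.14].

INTERFACE

Orientations are given as a rotation vector (axis times angle).
In Python, from rig import ctrl, vision, ticket, status gives the robot as it stands. Calls block until the motion is done:
- ctrl.goto(position, orientation): joint-space move of the TCP to a pose.
- ctrl.move_l(position, ori=None, velocity=0.15, until_force=None): straight line of the TCP; ori=None keeps the orientation; velocity is the mean speed in m/s. With until_force (N) it stops when the force on the tool has changed by that much, and returns True; else False.
- ctrl.movej(angles): joint-space move.
- ctrl.ungrasp() and ctrl.grab(): open the fingers fully, or close them until they stop; the grip force is fixed at half the most.
- ctrl.pause(seconds).
- ctrl.solve_ik(position, orientation): joint angles nearest the present ones, or None.
- vision.snapshot(name): name is "side" or "top"; returns the picture (480x640x3 uint8, red, green, blue); there is no depth.
- vision.camera_info(name): a dict with "fx", "fy", "cx", "cy" (pixels), "k1" (the pictures are not rectified: a ray, as slopes to the right and down, at radius r is drawn at 1 + k1 r^2 times it, then the intrinsics apply), "T" (4x4, takes a point from camera to world coordinates). Camera axes: x right, y down, z forward; pixel columns grow to the right and rows downward; lengths in m; the calibration is good to about 2 mm. A picture is of the moment at which its call begins. camera_info takes no time and is no camera call.
A pose or a line that the arm cannot do raises ctrl.Unreachable and nothing moves.
- ticket.finish_job(): hands the job in, once; it reports no verdict.
Readings, each from a call of its own:
- status.read_time(): time.
- status.read_joint_positions(): joint angles.
- status.read_joint_velocities(): joint speeds.
- status.read_joint_torque(): joint torques, N m.
- status.read_eef_pos(): TCP position.
- status.read_tcp_rot(): TCP orientation.
- status.read_wrist_force(): force on the tool from outside, world axes, zero at the start.
- status.read_moment(): the same for the moment, N m.
- status.read_opening(): finger opening in m.
Only numpy, scipy, OpenCV 4.12 (cv2) and the standard library are available. Lean on these libraries where they do the work, as an engineer would, in place of code of your own. Each camera call takes 0.05 s, during which the arm holds its last target. There are 200 camera calls.

TASK

Lock the clear acrylic bin: take the blue-handled key out of its wooden stand, put it into the lock on the front of the bin and, pressing only lightly, turn it gently back and forth until you feel it find the hidden keyway, then press it slowly and lightly fully home. Then turn it clockwise until the yellow latch arm points straight across over the lid, and leave the key fully home, upright and released in the lock. Do not force the key, and leave the other things on the cart where they are.

Things in the scene. Friction and masses are not known exactly. Their poses are not given: they have to be found in the camera images.
- bin: Clear acrylic bin fixed to the cart, a grey lock block (60 x 60 mm, top face 130 mm above the cart) on its front. Origin on the cart top straight below the lock's vertical axis; +x points from the lock to the box, z up. The box spans x 45 to 235, y -110 to 110 mm, 110 mm tall. More than 30 N between key and lock damages it, even as a knock: come into contact at 10 mm/s or slower.
- lid_front (a point): Middle of the front edge of the closed clear lid, at its top face, 117 mm above the cart, 45 mm from the lock axis. A small black knob on the lid, 165 mm from the lock axis, rises to 138 mm.
- lock_mouth (a point): Point on the lock axis at the top face of the lock block, 130 mm above the cart; axes as the bin's. Here a round bore of radius 15.5 mm opens, with a 45 degree funnel 5 mm deep (radius 20.5 mm at the top face).
- core_top (a point): Point on the lock axis 20 mm below lock_mouth; the resting core's top is 2 mm above to 2 mm below it (unknown). The core has a straight slot 9 mm wide, long as the bore, hidden by a black shutter, at an unknown -0.5 to 0.5 rad from the bin's x axis. A foot out of line rests on the core, which sinks 3 mm on a spring (1.8 to 4.8 N), then is solid; in line within 0.1 rad it pops up, push about 0.
- key: Loose upright key in the stand, 60 to 110 g. Origin at the centre of its foot's underside, z up, x along the foot. From below: steel foot bar 28 (x) x 5 (y) x 15 mm, shaft 10 mm thick up to 30 mm, round flange 48 mm wide from 30 to 34 mm, blue handle plate 34 (x) x 14 (y) mm from 34 to 74 mm. Grip the 14 mm thickness about 60 mm above the origin. Same after half a turn.
- key_flange (a point): Centre of the underside of the key's flange, 30 mm above the key's origin. At lock_mouth when the key is fully home (foot 8 to 12 mm deep in the slot); 8 to 12 mm above it when the foot just touches the core out of line.
- stand: Wooden key stand fixed to the cart, 80 (x) x 60 (y) x 45 mm tall, origin at the centre of its underside. The key stands in a slot 31 x 13 mm along x at its middle, flange on the stand's top; lift it at least 35 mm to clear.
- cam (a joint): Angle of the yellow latch arm, rad: 0 unlocked (beside the lid), grows clockwise seen from above as the seated key turns the core, to 0.85 locked (arm, 70 mm long from the lock axis, along the bin's +x, over the lid); hard stop at 1.0. Friction about 0.09 N m. It tells how far the core has turned, not where the slot lies.
- jar_low: Lower of two stacked glass jars, 84 mm across, 95 mm tall, origin at its underside; not to be moved.
- jar_top: Upper stacked jar, same size, standing on the lower one; not to be moved.
- banneton: Light wooden proofing basket, 200 mm across, 80 mm tall, origin at its underside; not to be moved.
- scraper: Red plastic dough scraper lying flat, 100 x 135 x 9 mm; not to be moved.
- opener: Jar opener disk, steel with black rubber edge, 96 mm across, 10 mm thick, lying flat; not to be moved.
- mug: Blue mug, 80 mm across, 90 mm tall; not to be moved.
- mill: Dark wooden pepper mill, 56 mm across, 160 mm tall; not to be moved.

How it is judged:
By the outcome, as a careful person would: the job done as asked, in the order asked, and still so for the second after the job is handed in, with the robot touching nothing.
It also fails if it takes over 72 s, if anything falls off the work surface, if the arm or the gripper's body presses on something with over 40 N, if the wrist force passes 120 N, or if a joint passes its speed limit or range.

## Working session

There is one attempt and no reset: what is moved stays moved. The work goes in short steps, each a Python script; the robot and the scene stay as the last script left them, time stands still between calls to the robot, and variables do not carry over. Pictures are saved under pics/ and viewed, about 8 in all and at most 12, crops included, and the job is handed in when it is done.

```bash
mkdir -p pics; ls
python3 - <<'E'
from rig import ctrl, vision, ticket, status
import cv2
for n in("top","side"):
    im=vision.snapshot(n); cv2.imwrite(f"pics/{n}0.png",im[:,:,::-1]); print(n,vision.camera_info(n))
print(status.read_time(),status.read_tcp_rot())
E
```

```text
pics
top {'fx': 614.7523360609052, 'fy': 614.7523360609052, 'cx': 314.4766691084881, 'cy': 230.77710423911543, 'k1': -0.1987453385120846, 'T': array([[ 1.64370659e-02, -9.98575174e-01,  5.07685368e-02,
         3.59574579e-01],
       [-9.99845091e-01, -1.60959067e-02,  7.12147432e-03,
        -1.63664666e-03],
       [-6.29416183e-03, -5.08777284e-02, -9.98685056e-01,
         1.68325538e+00],
       [ 0.00000000e+00,  0.00000000e+00,  0.00000000e+00,
         1.00000000e+00]])}
side {'fx': 477.06109284536245, 'fy': 477.06109284536245, 'cx': 321.6210725987546, 'cy': 242.24883886391854, 'k1': 0.036242317386065974, 'T': array([[ 0.72508605, -0.40530288,  0.55675829, -0.23600895],
       [-0.68844778, -0.44659919,  0.5714795 , -0.70044983],
       [ 0.01702551, -0.79767082, -0.60285271,  0.86307704],
       [ 0.        ,  0.        ,  0.        ,  1.        ]])}
0.1 [ 1.84511736e+00 -2.54119309e+00  1.64051277e-03]
```

View pics/top0.png

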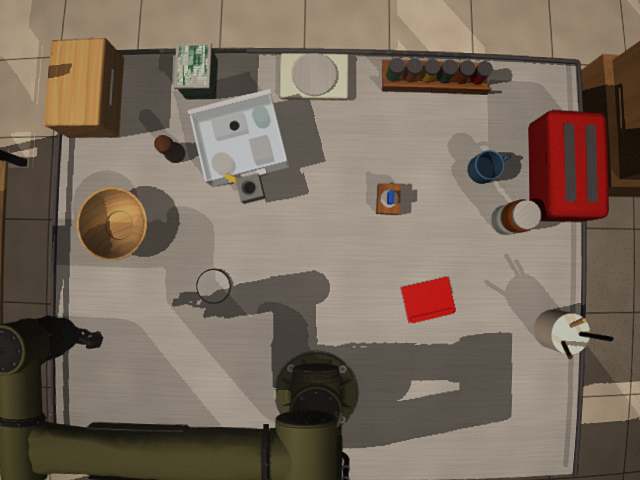

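View pics/side0.png

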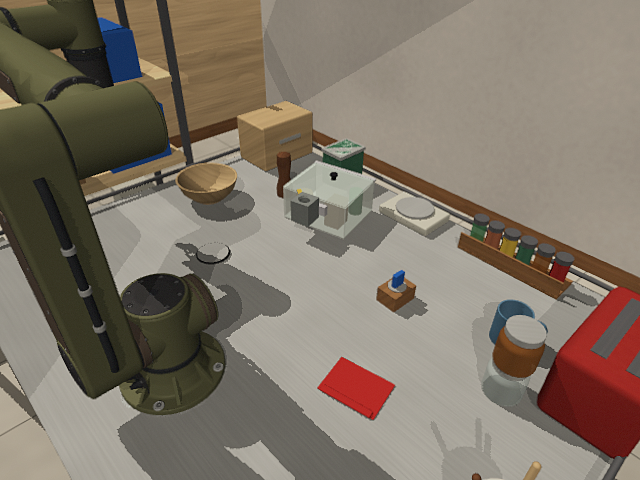

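The top view shows the lock near (249,187), the yellow arm at (230,178), and the key and stand at (390,198). The red scraper is at (428,300) and the mug at (486,166). The side view shows the lock at (305,208) and the key at (398,280).

```bash
cat > h.py <<'E'
import numpy as np, cv2
from rig import ctrl, vision, ticket, status
from scipy.spatial.transform import Rotation as R
def ray(n,px):
    c=vision.camera_info(n); K=np.array([[c["fx"],0,c["cx"]],[0,c["fy"],c["cy"]],[0,0,1]])
    p=cv2.undistortPoints(np.array(px,float).reshape(-1,1,2),K,np.array([c["k1"],0,0,0.]))[:,0]
    d=np.c_[p,np.ones(len(p))]@c["T"][:3,:3].T
    return c["T"][:3,3],d
def plane(n,px,z):
    o,d=ray(n,px); return o+d*((z-o[2])/d[:,2])[:,None]
def proj(n,P):
    c=vision.camera_info(n); T=np.linalg.inv(c["T"]); K=np.array([[c["fx"],0,c["cx"]],[0,c["fy"],c["cy"]],[0,0,1]])
    return cv2.projectPoints(np.atleast_2d(np.asarray(P,float)),cv2.Rodrigues(T[:3,:3])[0],T[:3,3],K,np.array([c["k1"],0,0,0.]))[0][:,0]
def crop(im,x,y,w,h,s): return cv2.resize(im[y:y+h,x:x+w],None,fx=s,fy=s,interpolation=cv2.INTER_CUBIC)
def down(yaw): # tool z down, tool x at world angle yaw
    return (R.from_euler('z',yaw)*R.from_euler('x',np.pi)).as_rotvec()
E
python3 - <<'E'
from h import *
t=cv2.imread("pics/top0.png"); s=cv2.imread("pics/side0.png")
a=np.hstack([crop(t,185,85,130,125,3),crop(t,365,170,55,52,3.0*125/156*3/3) if 0 else cv2.resize(t[172:224,364:416],(375,375),interpolation=cv2.INTER_CUBIC)])
cv2.imwrite("pics/c1.png",a)
b=np.hstack([cv2.resize(s[155:245,270:380],(458,375),interpolation=cv2.INTER_CUBIC),cv2.resize(s[262:317,370:422],(340,375),interpolation=cv2.INTER_CUBIC)])
cv2.imwrite("pics/c2.png",b)
for n,im,x0,x1,y0,y1 in(("top",t,370,410,175,220),("side",s,370,425,260,320)):
    h=cv2.cvtColor(im,cv2.COLOR_BGR2HSV)
    m=cv2.inRange(h,(105,120,60),(130,255,255)); k=np.zeros_like(m);k[y0:y1,x0:x1]=m[y0:y1,x0:x1]
    c=max(cv2.findContours(k,0,1)[0],key=cv2.contourArea); print(n,cv2.boundingRect(c),cv2.minAreaRect(c))
    m=cv2.inRange(h,(3,90,40),(20,255,230)); k=np.zeros_like(m);k[y0:y1,x0:x1]=m[y0:y1,x0:x1]
    c=max(cv2.findContours(k,0,1)[0],key=cv2.contourArea); print("stand",cv2.minAreaRect(c))
E
```

```text
top (387, 191, 7, 13) ((390.0, 197.0), (12.0, 6.0), 90.0)
stand ((388.0, 198.5), (31.0, 24.0), 90.0)
side (392, 270, 13, 18) ((397.7567443847656, 278.4594421386719), (10.52153491973877, 18.083887100219727), 9.462322235107422)
stand ((396.0769348144531, 292.1153564453125), (29.12175941467285, 39.38371276855469), 56.3099365234375)
```

View pics/c1.png

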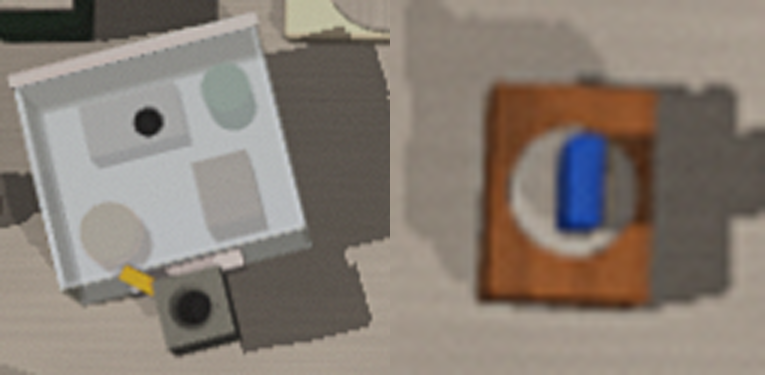

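View pics/c2.png

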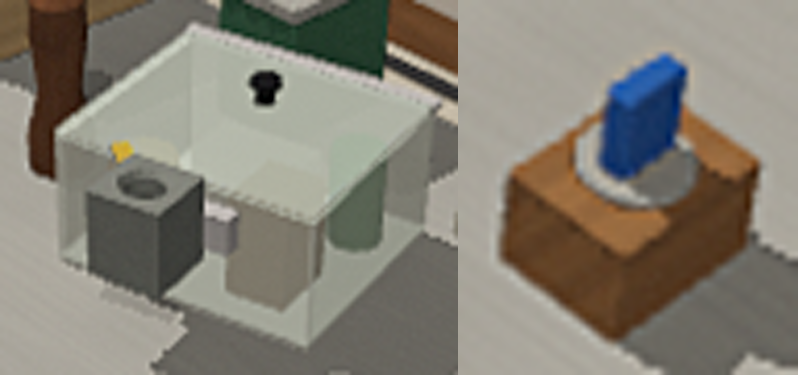

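```bash
cat > meas.py <<'E'
from h import *
t=cv2.imread("pics/top0.png"); s=cv2.imread("pics/side0.png")
def blob(im,lo,hi,box,hsv=True):
    h=cv2.cvtColor(im,cv2.COLOR_BGR2HSV); m=cv2.inRange(h,lo,hi); k=np.zeros_like(m); x0,y0,x1,y1=box
    k[y0:y1,x0:x1]=m[y0:y1,x0:x1]; c=max(cv2.findContours(k,0,1)[0],key=cv2.contourArea)
    M=np.zeros_like(m); cv2.drawContours(M,[c],-1,255,-1); ys,xs=np.nonzero(M&k)
    return np.c_[xs,ys].astype(float)
def stat(n,p,z):
    w=plane(n,p,z)[:,:2]; c=w.mean(0); e,v=np.linalg.eigh(np.cov(w.T)); a=v[:,1]
    print("   c",c.round(4),"len",np.sqrt(12*e[::-1]).round(4),"axis",round(np.arctan(a[1]/a[0]),3),len(w)); return c
h=cv2.cvtColor(t,cv2.COLOR_BGR2HSV)
print(h[198,384:396].tolist())
print("bright blue top"); stat("top",blob(t,(105,120,160),(130,255,255),(370,175,410,220)),.089)
print("blue all"); stat("top",blob(t,(105,120,60),(130,255,255),(370,175,410,220)),.089)
print("stand"); stat("top",blob(t,(3,90,40),(20,255,230),(370,175,410,220)),.045)
a=blob(t,(3,90,40),(20,255,230),(370,175,410,220)); print(cv2.minAreaRect(a.astype(np.float32)))
for n,im,bl,bk in(("top",t,(238,176,260,200),(225,117,243,133)),("side",s,(292,190,320,206),(325,168,345,185))):
    d=blob(im,(0,0,0),(180,255,60 if n=="top" else 85),bl); k=blob(im,(0,0,0),(180,255,60),bk)
    e=cv2.minAreaRect(d.astype(np.float32)); print(n,"bore",d.mean(0),e,"knob",k.mean(0),len(k))
    b=plane(n,[d.mean(0)],.128)[0]; q=plane(n,[k.mean(0)],.136)[0]; v=q-b
    print("  bore",b,"knob",q,"dist",np.hypot(*v[:2]),"yaw",np.arctan2(v[1],v[0]))
E
python3 meas.py
```

```text
[[17, 35, 144], [15, 38, 147], [14, 25, 130], [112, 126, 91], [111, 199, 110], [111, 204, 161], [110, 195, 167], [110, 207, 159], [111, 197, 146], [116, 110, 111], [15, 41, 99], [15, 37, 96]]
bright blue top
   c [ 0.5335 -0.1862] len [0.0286 0.0081] axis -0.012 31
blue all
   c [ 0.5324 -0.1859] len [0.0334 0.0154] axis -0.162 76
stand
   c [ 0.5315 -0.1854] len [0.0977 0.0725] axis -0.049 473
((388.0, 198.5), (31.0, 24.0), 90.0)
top bore [248.60683761 187.38461538] ((248.5, 187.5), (11.0, 11.0), 90.0) knob [233.8852459 125.3442623] 61
  bore [0.54681602 0.17939284 0.128     ] knob [0.70606534 0.22087172 0.136     ] dist 0.16456258495504597 yaw 0.2548035813308173
side bore [303.43478261 199.58695652] ((303.3783874511719, 199.729736328125), (11.179131507873535, 4.6031718254089355), 9.462322235107422) knob [333.41860465 175.25581395] 43
  bore [0.54487731 0.18027193 0.128     ] knob [0.70015253 0.21434501 0.136     ] dist 0.15896970959502854 yaw 0.21601287448452447
```

Run:
```python
from h import *
f=plane("top",[(389.4,198.35)],.049)[0]; g=plane("side",[(397.4,286.9)],.049)[0]; print("flange",f,g)
b=plane("side",[(397.76,278.46)],.069)[0]; print("blue mid side",b)
print(proj("side",[(.533,-.186,.089),(.533,-.186,.049)]))
for off in(np.pi/2,-np.pi/2):
    for p,y in (((.533,-.186,.056),-.05),((.533,-.186,.2),-.05),((.5465,.1795,.141),.9),((.5465,.1795,.141),-1.2),((.5465,.1795,.25),.25)):
        q=ctrl.solve_ik(list(p),down(y+off).tolist()); print(round(off,2),y,None if q is None else np.round(q,2))
```

```text
flange [ 0.53277589 -0.18906336  0.049     ] [ 0.52882444 -0.19308881  0.049     ]
blue mid side [ 0.53523521 -0.18614442  0.069     ]
[[398.04831629 272.78982566]
 [396.26786231 284.74970845]]
1.57 -0.05 [ 0.02 -0.   -0.28  0.   -1.29 -1.64]
1.57 -0.05 [ 0.02 -0.06 -0.07  0.   -1.56 -1.64]
1.57 0.9 [ 0.67 -0.02 -0.14  0.   -1.45 -1.34]
1.57 -1.2 [ 0.67 -0.02 -0.14 -0.   -1.45  2.85]
1.57 0.25 [ 0.67 -0.02  0.06 -0.   -1.65 -1.99]
-1.57 -0.05 [ 0.02 -0.   -0.28  0.   -1.29  1.5 ]
-1.57 -0.05 [ 0.02 -0.06 -0.07  0.   -1.56  1.5 ]
-1.57 0.9 [ 0.67 -0.02 -0.14  0.   -1.45  1.8 ]
-1.57 -1.2 [ 0.67 -0.02 -0.14  0.   -1.45 -0.3 ]
-1.57 0.25 [ 0.67 -0.02  0.06  0.   -1.65  1.15]
```

Run:
```python
from h import *
o=down(-.05-np.pi/2).tolist()
ctrl.goto([.533,-.187,.215],o); print(status.read_time())
print(ctrl.move_l([.533,-.187,.10],velocity=.12), ctrl.move_l([.533,-.187,.0565],velocity=.05,until_force=6),status.read_eef_pos())
ctrl.grab(); print(status.read_opening(),status.read_wrist_force(),status.read_time())
print(ctrl.move_l([.533,-.187,.156],velocity=.08)); print(status.read_opening(),status.read_wrist_force(),status.read_time())
ctrl.goto([.5465,.1795,.225],down(.255+.6-np.pi/2).tolist())
print(status.read_eef_pos(),status.read_time(),status.read_wrist_force())
cv2.imwrite("pics/s1.png",vision.snapshot("side")[:,:,::-1]); cv2.imwrite("pics/t1.png",vision.snapshot("top")[:,:,::-1])
s=cv2.imread("pics/s1.png"); 
cv2.imwrite("pics/c3.png",cv2.resize(s[110:240,240:400],(738,600),interpolation=cv2.INTER_CUBIC))
```

```text
3.025
False False [ 0.53329531 -0.18705563  0.05697769]
0.013082902225968755 [0.04724503 0.41145832 1.51445392] 5.8
False
0.013577738301783722 [ 1.03635021  1.23616308 -0.78217035] 7.1917
[0.54664178 0.17854633 0.22474144] 8.5833 [ 0.64485071  0.48119415 -0.50372036]
```

View pics/c3.png

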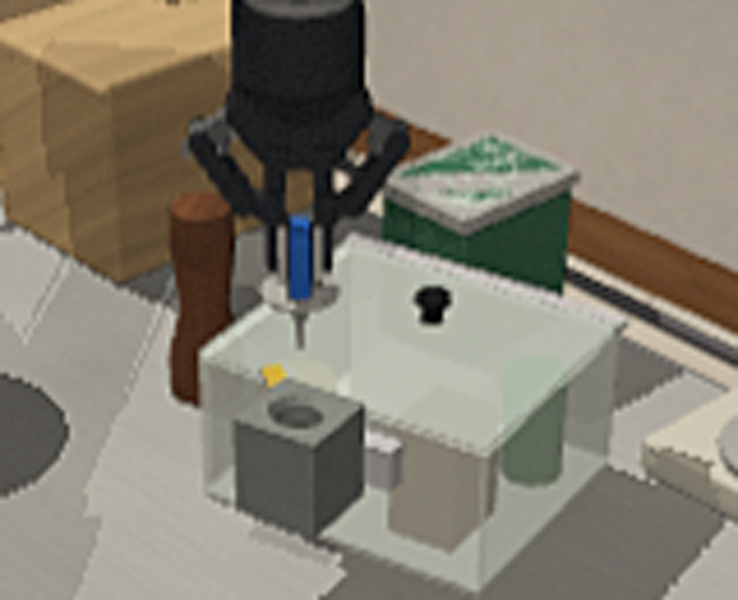

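The crop shows the key hanging upright above the lock: handle centre about column 300, flange about (300,291), bore ellipse about (296,411). I'll rotate the key side-on to measure its offset along the jaw pads.

```bash
cat > m2.py <<'E'
from h import *
def key(n,im,box):
    h=cv2.cvtColor(im,cv2.COLOR_BGR2HSV); m=cv2.inRange(h,(105,120,50),(130,255,255)); k=np.zeros_like(m); x0,y0,x1,y1=box
    k[y0:y1,x0:x1]=m[y0:y1,x0:x1]; c=max(cv2.findContours(k,0,1)[0],key=cv2.contourArea); return cv2.boundingRect(c),cv2.minAreaRect(c)
def bore(im):
    g=im[188:212,285:325].mean(2); return g
E
python3 - <<'E'
from m2 import *
p=np.array(status.read_eef_pos())
s=cv2.imread("pics/s1.png"); print(key("side",s,(290,140,320,185)))
print("pred handle mid",proj("side",[p+[0,0,.013],p+[0,0,-.007]]),"bore pred",proj("side",[(.5468,.1794,.130)]))
ctrl.goto([.5465,.1795,.225],down(-.8-np.pi/2).tolist()); 
p=np.array(status.read_eef_pos()); print(p,R.from_rotvec(status.read_tcp_rot()).as_matrix().round(3).tolist(),status.read_time())
im=vision.snapshot("side")[:,:,::-1].copy(); cv2.imwrite("pics/s2.png",im); print(key("side",im,(285,140,325,185)))
print("pred",proj("side",[p+[0,0,.013],p+[0,0,-.007]]))
cv2.imwrite("pics/c4.png",cv2.resize(im[145:215,275:345],(600,600),interpolation=cv2.INTER_CUBIC))
E
```

```text
((303, 157, 5, 18), ((305.0, 165.5), (17.0, 4.0), 90.0))
pred handle mid [[304.17257339 165.64462073]
 [304.21119047 172.09213877]] bore pred [[304.12750464 198.88091031]]
[0.54653752 0.17928063 0.22493702] [[-0.717, -0.697, -0.0], [-0.697, 0.717, -0.0], [0.0, 0.0, -1.0]] 10.15
((308, 159, 3, 14), ((309.0, 165.5), (13.0, 2.0), 90.0))
pred [[303.8754288  165.49867004]
 [303.91678405 171.94581236]]
```

View pics/c4.png

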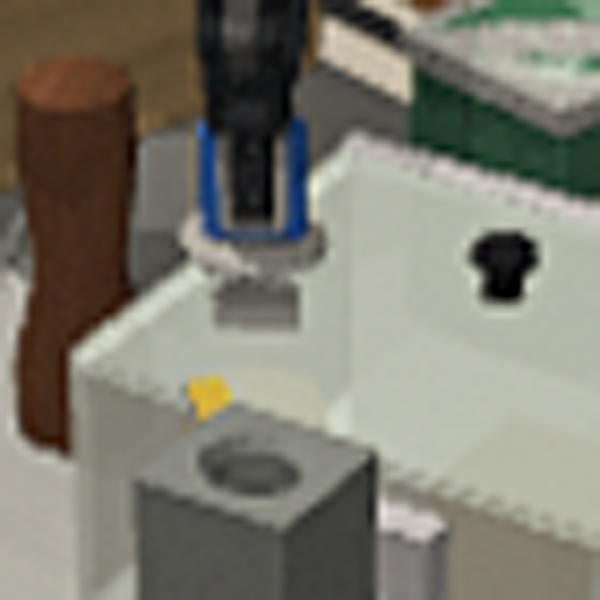

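Run:
```python
from h import *
T=np.array([.5457,.1803])
o=down(.255+.6-np.pi/2).tolist()
ctrl.goto([*T,.190],o); ctrl.move_l([*T,.176],velocity=.04)
ctrl.pause(.1)
f=[]
for _ in range(6): f.append(status.read_wrist_force()); ctrl.pause(.03)
f=np.array(f); print(f.mean(0).round(2),f.std(0).round(2),status.read_time())
r=ctrl.move_l([*T,.147],velocity=.008,until_force=1.5)
print(r,status.read_eef_pos(),np.round(status.read_wrist_force(),2),np.round(status.read_moment(),3),status.read_time())
```

```text
[ 0.08 -0.09 -0.66] [0.2  0.38 0.47] 12.4667
True [0.5456273  0.18029603 0.14973891] [ 0.24 -0.28  1.82] [ 0.039 -0.24   0.034] 15.275
```

Run:
```python
from h import *
T=np.array([.5457,.1803])
def fz(n=5):
    a=[]
    for _ in range(n): a.append(status.read_wrist_force()); ctrl.pause(.02)
    return np.mean(a,0)
z=.1487
r=ctrl.move_l([*T,z],velocity=.005)
print(fz().round(2),status.read_eef_pos(),status.read_time())
for y in np.arange(.80,-.36,-.06):
    t0=status.read_time(); ctrl.goto([*T,z],down(.0+y-np.pi/2).tolist()); t1=status.read_time()
    f=fz(); print(round(y,2),f.round(2),np.round(status.read_moment(),3)[2],round(t1-t0,2),round(t1,2),flush=True)
    if f[2]<0.1:
        f=fz(8); print("recheck",f.round(2))
        if f[2]<0.1: break
    if f[2]>7: break
print(status.read_eef_pos(),status.read_time())
```

```text
[-0.12  0.55  2.33] [0.54578539 0.18034035 0.1488663 ] 15.625
0.8 [0.42 0.01 1.85] 0.006 0.25 15.88
0.74 [ 0.48 -0.01  2.45] -0.037 0.25 16.21
0.68 [0.11 0.67 2.6 ] -0.043 0.25 16.54
0.62 [-0.28  0.27  2.33] 0.023 0.25 16.88
0.56 [-0.21  0.71  2.34] -0.006 0.25 17.21
0.5 [0.14 0.52 1.63] 0.045 0.25 17.54
0.44 [ 1.29  0.75 -0.5 ] -0.065 0.25 17.88
recheck [ 1.53  0.53 -1.01]
[0.54566148 0.18028274 0.14835696] 18.0917
```

Run:
```python
from h import *
T=np.array([.5457,.1803])
def fz(n=5):
    a=[]
    for _ in range(n): a.append(status.read_wrist_force()); ctrl.pause(.02)
    return np.mean(a,0)
ctrl.goto([*T,.1485],down(.37-np.pi/2).tolist()); print(fz().round(2),np.round(status.read_moment(),3))
r=ctrl.move_l([*T,.136],velocity=.006,until_force=2.5)
print(r,status.read_eef_pos(),fz().round(2),np.round(status.read_moment(),3),status.read_time())
im=vision.snapshot("side")[:,:,::-1].copy(); cv2.imwrite("pics/s3.png",im)
cv2.imwrite("pics/c5.png",cv2.resize(im[155:225,275:345],(600,600),interpolation=cv2.INTER_CUBIC))
```

```text
[ 2.42 -0.56 -1.04] [-0.067 -0.698  0.016]
True [0.5457383  0.18029205 0.14160928] [-0.36  0.21  3.96] [0.06  0.265 0.002] 19.7
```

View pics/c5.png

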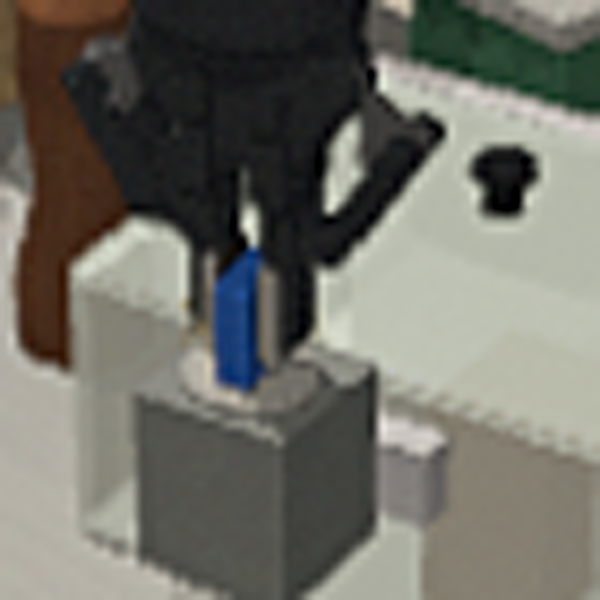

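The flange now sits on the block face around (255,385), with the handle upright. Next I turn the key clockwise in steps, watching the moment.

```bash
cat > turn.py <<'E'
import sys
from h import *
T=np.array([.5457,.1803]); z=.1415
def rd(n=5):
    a=[];m=[]
    for _ in range(n): a.append(status.read_wrist_force()); m.append(status.read_moment()); ctrl.pause(.02)
    return np.mean(a,0).round(2),np.mean(m,0).round(3)
def turn(ys):
    for y in ys:
        ctrl.goto([*T,z],down(y-np.pi/2).tolist()); f,m=rd(); print(round(y,3),f,m,round(status.read_time(),2),flush=True)
        if f[2]>12 or abs(m[2])>.6: print("STOP"); break
def look(k):
    for n,b in(("side",(265,150,75,75)),("top",(210,150,75,75))):
        im=vision.snapshot(n)[:,:,::-1].copy(); cv2.imwrite(f"pics/{n}{k}.png",im)
    s=cv2.imread(f"pics/side{k}.png"); t=cv2.imread(f"pics/top{k}.png")
    cv2.imwrite(f"pics/d{k}.png",np.hstack([cv2.resize(s[155:230,270:345],(400,400),interpolation=cv2.INTER_CUBIC),cv2.resize(t[145:205,215:275],(400,400),interpolation=cv2.INTER_CUBIC)]))
E
python3 - <<'E'
from turn import *
turn(np.arange(.27,-.56,-.1)); turn([-.58])
look(4)
E
```

```text
0.27 [-0.44 -0.75  3.41] [-0.161  0.116 -0.06 ] 20.08
0.17 [ 1.65 -3.7   3.45] [-1.157e+00 -4.220e-01  1.000e-03] 20.42
0.07 [ 1.33 -4.2   4.21] [-1.422 -0.514  0.007] 20.75
-0.03 [ 1.68 -4.79  4.63] [-1.662 -0.563  0.028] 21.08
-0.13 [ 2.12 -4.74  4.87] [-1.69  -0.597  0.01 ] 21.42
-0.23 [ 1.41 -4.74  4.5 ] [-1.66  -0.632  0.025] 21.75
-0.33 [ 2.33 -4.44  4.82] [-1.655 -0.717 -0.007] 22.08
-0.43 [ 2.46 -4.04  4.78] [-1.531 -0.829 -0.002] 22.42
-0.53 [ 2.16 -4.    4.93] [-1.459 -0.771 -0.012] 22.75
-0.58 [ 1.97 -4.21  5.35] [-1.553 -0.704  0.068] 23.08
```

View pics/d4.png

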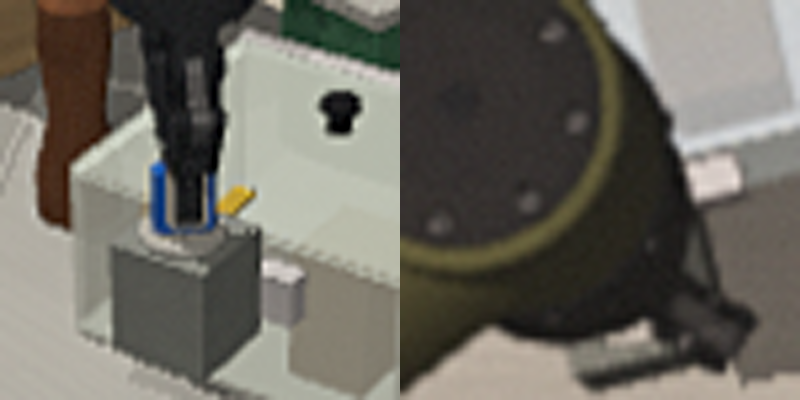

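The yellow arm has swung over the lid, with its tip near crop (245,190) in the side view. I'll measure its angle from the side view, using the first picture (cam 0) as reference.

```bash
cat > arm.py <<'E'
from h import *
def yel(f,box=(285,165,345,215),n="side"):
    h=cv2.cvtColor(cv2.imread(f),cv2.COLOR_BGR2HSV); m=cv2.inRange(h,(18,110,80),(32,255,255)); x0,y0,x1,y1=box
    ys,xs=np.nonzero(m[y0:y1,x0:x1]); return np.c_[xs+x0,ys+y0].astype(float)
A=np.array([.5460,.1800]); 
def rep(f,n="side",box=(285,165,345,215),zs=(.122,.126,.13)):
    p=yel(f,box,n); print(f,len(p),p.min(0),p.max(0))
    for z in zs:
        w=plane(n,p,z)[:,:2]-A; r=np.hypot(*w.T); c=w.mean(0); 
        # axis of far pixels
        print("  z",z,"rmax",r.max().round(4),"r",np.hypot(*c).round(4),"ang centroid-from-axis",np.arctan2(c[1],c[0]).round(3), "far", np.arctan2(*(w[r>.6*r.max()].mean(0)[::-1])).round(3))
E
python3 - <<'E'
from arm import *
rep("pics/side0.png"); rep("pics/top0.png","top",(215,165,245,195)); rep("pics/side4.png"); print(.255+.85,.255)
for z in (.122,.126,.13,.134):
  for a in(.255+.85,.255+.1,.255): print(z,round(a,2),proj("side",[(*(A+.07*np.array([np.cos(a),np.sin(a)])),z),(*(A+.04*np.array([np.cos(a),np.sin(a)])),z)]).round(1).tolist())
E
```

```text
pics/side0.png 19 [297. 189.] [301. 193.]
  z 0.122 rmax 0.0721 r 0.0611 ang centroid-from-axis 1.086 far 1.086
  z 0.126 rmax 0.0656 r 0.0547 ang centroid-from-axis 1.114 far 1.114
  z 0.13 rmax 0.0592 r 0.0482 ang centroid-from-axis 1.15 far 1.15
pics/top0.png 66 [225. 174.] [235. 183.]
  z 0.122 rmax 0.0693 r 0.054 ang centroid-from-axis 1.08 far 1.075
  z 0.126 rmax 0.0685 r 0.0533 ang centroid-from-axis 1.083 far 1.079
  z 0.13 rmax 0.0676 r 0.0525 ang centroid-from-axis 1.087 far 1.083
pics/side4.png 22 [311. 190.] [317. 194.]
  z 0.122 rmax 0.0716 r 0.0585 ang centroid-from-axis 0.315 far 0.315
  z 0.126 rmax 0.0657 r 0.0528 ang centroid-from-axis 0.254 far 0.254
  z 0.13 rmax 0.06 r 0.0474 ang centroid-from-axis 0.179 far 0.179
1.105 0.255
0.122 1.1 [[297.7, 189.3], [300.3, 194.3]]
0.122 0.35 [[314.7, 190.2], [310.1, 194.9]]
0.122 0.26 [[316.7, 190.8], [311.3, 195.2]]
0.126 1.1 [[297.7, 188.1], [300.3, 193.1]]
0.126 0.35 [[314.7, 189.1], [310.1, 193.7]]
0.126 0.26 [[316.7, 189.7], [311.3, 194.1]]
0.13 1.1 [[297.7, 187.0], [300.2, 192.0]]
0.13 0.35 [[314.7, 187.9], [310.1, 192.5]]
0.13 0.26 [[316.7, 188.5], [311.3, 192.9]]
0.134 1.1 [[297.7, 185.8], [300.2, 190.8]]
0.134 0.35 [[314.7, 186.8], [310.1, 191.4]]
0.134 0.26 [[316.7, 187.4], [311.3, 191.7]]
```

Run:
```python
from turn import *
turn([-.62]); ctrl.pause(.3); look(5)
from arm import rep
rep("pics/side5.png",zs=(.122,.124))
ctrl.ungrasp(); ctrl.pause(.2); print(status.read_wrist_force())
ctrl.move_l([*T,.25],velocity=.08); ctrl.goto([.45,-.05,.30],down(-.625-np.pi/2).tolist())
print(status.read_time()); ctrl.pause(.2); look(6)
rep("pics/side6.png",zs=(.122,.124)); rep("pics/top6.png","top",(225,145,262,200),zs=(.123,))
```

```text
-0.62 [ 1.72 -4.58  4.83] [-1.548 -0.662  0.062] 23.52
pics/side5.png 25 [311. 190.] [318. 195.]
  z 0.122 rmax 0.0716 r 0.0583 ang centroid-from-axis 0.279 far 0.279
  z 0.124 rmax 0.0688 r 0.0555 ang centroid-from-axis 0.249 far 0.249
[ 1.22763435 -0.18186476 -0.87367403]
27.3167
pics/side6.png 27 [311. 190.] [318. 195.]
  z 0.122 rmax 0.0716 r 0.058 ang centroid-from-axis 0.279 far 0.279
  z 0.124 rmax 0.0688 r 0.0552 ang centroid-from-axis 0.249 far 0.249
pics/top6.png 74 [240. 162.] [248. 176.]
  z 0.123 rmax 0.0703 r 0.0508 ang centroid-from-axis 0.261 far 0.266
```

View pics/d6.png

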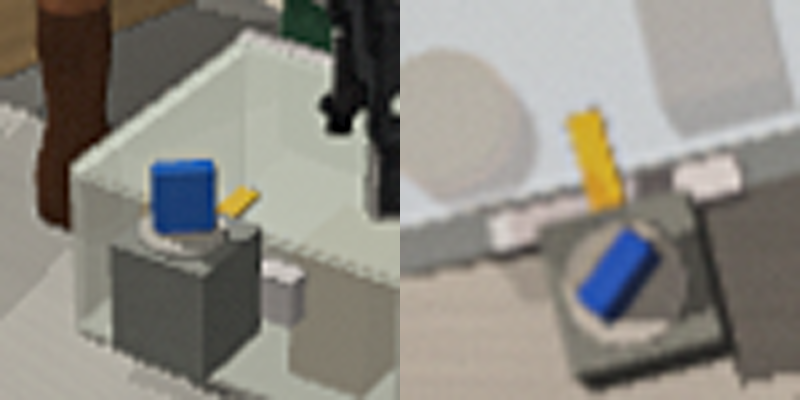

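The arm points along bin +x over the lid and the key stands upright and released. Before handing in, I'll check its angle by fitting its axis, and check the seating from the handle's height.

Run:
```python
from arm import *
import m2
for f,b,g in(("pics/top0.png",(215,165,245,195),1.105),("pics/top6.png",(225,145,262,200),.255)):
    w=plane("top",yel(f,b),.123)[:,:2]; vx,vy,x,y=cv2.fitLine(w.astype(np.float32),cv2.DIST_L2,0,.001,.001).ravel()
    print(f,"axis angle",np.arctan(vy/vx).round(3),"nominal",g)
im=cv2.imread("pics/side6.png"); print(m2.key("side",im,(285,175,325,205)))
k=cv2.imread("pics/top6.png"); r=m2.key("top",k,(235,170,262,200)); print(r, plane("top",[r[1][0]],.185))
for dz in(0,.004,.008): print(dz,"pred handle bottom/top col,row",proj("side",[(.546,.180,.134+dz),(.546,.180,.174+dz)]).round(1).tolist())
```

```text
pics/top0.png axis angle 1.038 nominal 1.105
pics/top6.png axis angle 0.312 nominal 0.255
((299, 185, 11, 14), ((304.0, 191.5), (13.0, 10.0), 90.0))
((242, 180, 11, 13), ((247.2307586669922, 185.65383911132812), (6.1017022132873535, 12.480754852294922), 33.6900634765625)) [[0.5441968  0.17626831 0.185     ]]
0 pred handle bottom/top col,row [[303.8, 197.7], [303.7, 185.7]]
0.004 pred handle bottom/top col,row [[303.8, 196.5], [303.7, 184.4]]
0.008 pred handle bottom/top col,row [[303.8, 195.3], [303.7, 183.2]]
```

```bash
python3 -c "
from rig import *
from rig import status,ticket
print(status.read_time()); print(ticket.finish_job())"
```

```text
27.6167
the job is handed in; nothing more can be done
None
```

The bin is locked and I handed the job in at 27.6 s. The key is fully home, upright and released, and the robot is clear of everything.

- **Finding the keyway:** I swept the key clockwise under about 3 N of push. It dropped into line at about 0.44 rad in the world frame, roughly 0.19 rad off the bin's x axis. One sweep found it, so I never needed to turn it back the other way.
- **Pressing home:** I pressed at 6 mm/s and stopped on contact, at about 5 N. The net wrist force I read at any step stayed under about 7 N, well below the 30 N limit.
- **Seating:** In the side view the handle's height matches a fully home key to about 1 px (about 3 mm).
- **Latch arm:** Measured from the lock axis, the arm points at 0.25–0.28 rad, and straight across is 0.255. That puts the cam at about 0.82–0.85, against a target of 0.85.

**Check that disagreed:** A line fit through the few yellow pixels in the top view gave 0.31 rad instead, which would mean a cam of about 0.79. The same fit was also off by 0.07 rad on the first picture, where the angle was known. I trusted the other measurements and did not turn the key further.

I did not re-measure the other things on the cart. The arm's path stayed clear of them.

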